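# Stopper a tincture bottle and hold it under the sprung press

## Robot

A 7-joint arm with a two-finger parallel gripper is mounted at the origin on a cart in front of the work surface, level with it; the furniture and walls round the work are solid. World frame = base frame: x ahead of the robot, y to its left, z up, the work surface at z = 0. Lengths are in m, angles in rad, forces in N, time in s.
With the tool pointing down it reaches from about 0.4 to 0.875 m from the base axis. Payload 6.5 kg.
Tool frame: the origin (TCP) lies on the centre line of the jaws, within the pads' length; the fingertips stand 14 mm ahead of it and the grasp point (between the pads) lies 5 mm behind it; z points along the fingers, y is the line along which they close (so a half turn about z gives the same grasp; the last joint's range is limited). The gripper opens to 88 mm and grips with 3 to 60 N. Pads are 18 mm wide; open, the fingers measure 123 mm over their backs; the gripper's body (75 mm by 187 mm) begins 45 mm behind the grasp point.
Start: joints at [1.21, 0.536, -0.004, 1.538, 0.003, 1.067, -0.071], TCP at [0.189, -0.622, 0.253] pointing down, gripper open.
Joint ranges: [-2.7, 2.7], [-0.37, 2.16], [-1.27, 1.26], [0.24, 2.4], [-1.31, 4.45], [0.19, 1.91], [-2.76, 2.76]. Speed limits (rad/s): [2.39, 2.39, 3.14, 3.14, 3.14, 3.14, 3.14].

## Interface

Orientations are given as a unit quaternion [x, y, z, w].
In Python, from workcell import r gives the robot as it stands. The module is installed in compiled form; this text tells all that it offers.
- The arm moves only by the shell command python3 -m jog 'ROWS' [FORCE]. ROWS is JSON, a list of rows, each an object of numbers: "hand": the closure, from 0 (fully open) to 1 (shut); "dx", "dy", "dz": the shift along the tool's x, y, z normalised to -1 to 1, where 1 is 50 cm; "rx", "ry", "rz": the turn, a rotation vector about the tool's x, y, z normalised to -1 to 1, where 1 is 90 degrees. In form: [{"hand": .., "dx": .., "dy": .., "dz": .., "rx": .., "ry": .., "rz": ..}, ...]. A call has 1 to 20 rows; each row shifts and turns the commanded pose from where the row before left it, along the tool's axes as they then stand; what a row does not reach is not made up. A row lasts 1/10 s, in which the tool goes at most 50 mm and 8.59 degrees, less where a joint would pass 70% of its speed; a pose out of reach is approached as far as the arm can. A call with a number of a shift or a turn outside -1 to 1 is refused whole. A call with a gripper value outside its range is refused whole. The fingers move at their own pace and stop on an object; FORCE is the grip in N (left out, the last holds). Time passes only in rows, so rows that do not move let the fingers close. It gives the time, the measured TCP pose, the force, the opening and the grip force at its end, in the units of the state.
- r.state(): the state, without advancing time (a new reading comes with each control period).
- r.get_image(name): name is "scene" or "top" or "wrist"; returns a dict with "pixels" (400x640x3 uint8, red, green, blue), "range_z" (400x640 float32, m along the optical axis (not along the pixel's ray), 0 where there is no reading), "vertical_fov" (degrees; the focal length in pixels is half the picture's height over the tangent of half this angle, whatever the lens; pixels are square), "cx", "cy" (the principal point, pixels), "D" ([k1, k2, p1, p2, k3] as OpenCV has them; the pictures are not rectified), "R" (3x3) and "t" (3): a world point X has camera coordinates R X + t; the wrist camera has in their place "T_tool_cam" (4x4, takes a point from camera to tool coordinates, whose origin is the TCP and whose axes are the flange's). Camera axes: x right, y down, z forward; pixel columns grow to the right and rows downward; lengths in m; the calibration is good to about 2 mm. A picture is of the moment at which its call begins: read the wrist's pose just before it.
- r.job_done(): hands the job in; it is judged then, once.
Trained networks look in the newest picture that a camera, given by its name, has taken for a name from the list of things; names that differ only in an ending like _2 or _b are one class to them, and where a whole thing is asked for, a point or a joint stands for the part that bears it (a point fixed in the world has none). Each returns a list of dicts, best first, with "score" (0 to 1); they miss things now and then, are a little off and sometimes report something else, mostly with a low value. They report only what shows in the picture. A call takes as long as a camera call.
- r.masks_of(camera, target): "mask" (400x640 bool, what is visible of it) and "extent" ([centre column, centre row, width, height] as shares, 0 to 1, of the picture: columns of its width, rows of its height, round what is visible of it).
- r.pinpoint(camera, target): "location" ([column, row] as shares, 0 to 1, of the picture: columns of its width, rows of its height: a listed point, or the origin of a listed thing).
The state is a dict: "time_s": time; "qpos": joint angles; "joint_vel": joint speeds; "joint_torque": joint torques, N m; "tcp_pos": TCP position; "tcp_rot": TCP orientation; "ft_force": force on the tool from outside, world axes, zero at the start; "torque": the same for the moment, N m; "grip_width": finger opening in m; "grasp_force": force on a finger pad.
Only numpy, scipy, OpenCV 4.12 (cv2) and the standard library are available. Lean on these libraries where they do the work, as an engineer would, in place of code of your own. Each camera call takes 0.05 s, during which the arm holds its last target. There are 200 camera calls.

## Task

The amber bottle in the nest of the stoppering press stands open: take the middle-sized of the three stoppers from the wooden block, set it fully into the neck and let go of it. Then swing the sprung lever down by its wooden handle, past the click of its ratchet and on down to its stop, and finish while still holding it down there, because the ratchet alone does not keep enough pressure on the stopper. Leave the other two stoppers in the block, and do not knock over or push aside the mortar or the jar.

Things in the scene. Friction and masses are not known exactly. Their poses are not given: they have to be found in the camera images.
- stopper: the stopper for the bottle: turned dark wooden head (cylinder, 34 mm across, 22 mm high) over a tapered cork shank 20 mm long (16 mm across at its tip, 22 mm under the head). Stands upright in the middle hole of the block, the head resting on the block's top. Origin: centre of the shank's tip; z runs up to the head, whose underside is at z = 20 mm and top at z = 42 mm. 30 g.
- stopper_head (a point): centre of the underside of that stopper's head (the face that rests on the bottle's rim when it is fully in)
- bottle: amber glass bottle, 54 mm across and 70 mm high, open neck upward with a lip 36 mm across and a bore 24 mm wide and 24 mm deep; loose, stands in the brass nest ring of the press. Origin: centre of its underside, z up.
- bottle_rim (a point): centre of the bottle's open rim, 70 mm above its underside (about 86 mm above the table)
- press: stoppering press, fixed to the table: wooden base board 305 x 130 x 16 mm with the brass nest ring (66 mm across, 10 mm high) in front and hinge cheeks with the ratchet behind. Origin: at table level under the axis of the nest; its x axis points from the nest to the hinge, its y is parallel to the hinge's axis, z up.
- press_nest (a point): centre of the nest's floor, 16 mm above the table
- press_hinge (a point): middle of the lever's hinge axis: 170 mm behind the nest's axis (along the press's +x) and 92 mm above the table; the axis is parallel to the press's y. The lever is a frame of two flat side bars, 50 to 57 mm either side of the middle, from here to the handle
- press_grip: wooden handle of the lever: round roller 18 mm across, 86 mm long, parallel to the hinge axis, turning freely on its cross bar (use its position only). Origin: its middle, 245 mm from the hinge axis. Raised, it is 70 degrees above level seen from the hinge, leaning to the nest side, 322 mm above the table; at the stop 12 degrees, 143 mm high, 70 mm in front of the nest axis.
- press_arm (a joint): swing of the sprung lever, rad: 0 raised (rest), grows as it goes forward and down over the bottle; stop 1.012. A spring drives it back: about 5 N at the handle at first, 8 N low down, 18 N at the stop with the sprung shoe on the stopper. The shoe touches a seated stopper at 0.93; the ratchet clicks at 0.96 to 0.975; let go, the lever springs back to 0.945 and stays.
- press_pawl (a joint): slide of the ratchet's pawl in m: 0 fully in (rest), pushed out to about 0.005 by the lever's tooth between 0.55 and 0.97 rad, and snaps back to 0 at the click
- press_shoe: sprung presser under the lever's bridge: plunger with a round rubber foot 24 mm across, which yields up to 14 mm against a spring (3 N at first touch, 12 N at the lever's stop) and comes down on the stopper's head. Origin: in the middle of the bridge, 174 mm from the hinge axis.
- stopper_block: wooden block 60 x 196 x 34 mm, fixed, with the three stoppers in a row along its y axis: small at y = +62 mm, middle at 0, large at -64 mm. Origin: centre of its underside.
- stopper_small: smaller stopper (head 25 mm across, 18 mm high; shank 17 mm long), stays in the block. Origin: tip of its shank.
- stopper_large: larger stopper (head 45 mm across, 26 mm high; shank 24 mm long), stays in the block. Origin: tip of its shank.
- mortar: brass mortar 85 mm across and 74 mm high, bystander. Origin: centre of its underside.
- sample_jar: squat glass jar with a tin lid, 46 mm across and 86 mm high, bystander. Origin: centre of its underside.

How it is judged:
On the way, in this order (a step that is already met when the one before it is completed fails the run):
1. the stopper is set fully into the bottle's neck and let go, the lever still raised (horizontal distance between stopper_head and bottle_rim below 0.0035 m and z of stopper_head in the frame of bottle_rim below 0.003 m and angle between the z axis of stopper and the z axis of bottle, either way round below 0.12 rad and horizontal distance between bottle and press_nest below 0.005 m and height (world z) of bottle below 0.021 m and angle between bottle's own z axis and vertical below 0.1 rad and value of joint press_arm below 0.3 rad and contact force between the fingers and stopper below 0.1 N), for 0.2 s.
2. the lever is down past the click of its ratchet, the pawl snapped in behind the tooth, the stopper under the shoe (value of joint press_arm above 0.962 rad and value of joint press_pawl below 0.002 m and contact force between press_shoe and stopper above 3 N), for 0.1 s.
At the end, for the whole second after the job is handed in: The stopper is in the neck (head within 3 mm of the rim, 3.5 mm of centre), the bottle in its nest; fingers on the wooden handle hold the lever beyond 0.985 rad, pawl in (under 2 mm), shoe pressing the stopper with over 7 N; the other two stoppers are in the block (horizontal distance between stopper_head and bottle_rim below 0.0035 m and z of stopper_head in the frame of bottle_rim below 0.003 m and angle between the z axis of stopper and the z axis of bottle, either way round below 0.12 rad and horizontal distance between bottle and press_nest below 0.005 m and height (world z) of bottle below 0.021 m and angle between bottle's own z axis and vertical below 0.1 rad and distance of each of stopper_small, stopper_large from where it was at the start of the episode below 0.015 m and angle between each of stopper_small, stopper_large's own z axis and vertical below 0.4 rad and value of joint press_arm above 0.985 rad and value of joint press_pawl below 0.002 m and contact force between press_shoe and stopper above 7 N and contact force between the fingers and press_grip above 3 N); the arm keeps its last pose, push and grip.
It fails at once if the mortar is knocked over or pushed more than 3 cm (distance of mortar from where it was at the start of the episode above 0.03 m or angle between mortar's own z axis and vertical above 0.5 rad).
It fails at once if the sample jar is knocked over or pushed more than 3 cm (distance of sample_jar from where it was at the start of the episode above 0.03 m or angle between sample_jar's own z axis and vertical above 0.5 rad).
It also fails if it takes over 54 s, if anything falls off the work surface, if the arm or the gripper's body presses on something with over 40 N, if the wrist force passes 120 N, or if a joint passes its speed limit or range.

## Working session

There is one attempt and no reset: what is moved stays moved. The work goes in short steps, Python scripts to look and compute and a shell command to move; the robot and the scene stay as the last step left them, time stands still between calls to the robot, and variables do not carry over. Pictures are saved under pics/ and viewed, at most 10 in all, crops included, and the job is handed in when it is done.

```bash
mkdir -p pics; cat > h.py <<'E'
import numpy as np, cv2
from scipy.spatial.transform import Rotation as Ro
from workcell import r
def cam(n):
    s=r.state(); im=r.get_image(n); f=200/np.tan(np.radians(im["vertical_fov"])/2)
    im["K"]=np.array([[f,0,im["cx"]],[0,f,im["cy"]],[0,0,1.]])
    if "R" in im: im["Rc"]=np.array(im["R"]).T; im["p"]=-im["Rc"]@np.array(im["t"])
    else:
        T=np.array(im["T_tool_cam"]); A=Ro.from_quat(s["tcp_rot"]).as_matrix()
        im["Rc"]=A@T[:3,:3]; im["p"]=A@T[:3,3]+np.array(s["tcp_pos"])
    return im
def ray(im,u,v):
    q=cv2.undistortPoints(np.array([[[u,v]]],float),im["K"],np.array(im["D"],float))[0,0]
    return im["Rc"]@np.array([q[0],q[1],1.])
def atz(im,u,v,z):
    d=ray(im,u,v); return im["p"]+d*(z-im["p"][2])/d[2]
def cloud(im,mask):
    vs,us=np.nonzero(mask&(im["range_z"]>0))
    q=cv2.undistortPoints(np.c_[us,vs].astype(float)[:,None],im["K"],np.array(im["D"],float))[:,0]
    z=im["range_z"][vs,us]
    return (np.c_[q,np.ones(len(q))]*z[:,None])@im["Rc"].T+im["p"]
def save(im,n): cv2.imwrite("pics/"+n,cv2.cvtColor(im["pixels"],cv2.COLOR_RGB2BGR))
E
python3 - <<'E'
from h import *
np.set_printoptions(precision=4,suppress=True)
s=r.state(); print(s["tcp_pos"],s["tcp_rot"],s["qpos"],s["grip_width"])
for c in ["top","scene"]:
    im=cam(c); save(im,c+".png"); print(c,im["p"])
    for t,z in [("stopper_head",.034),("stopper",.014),("bottle_rim",.086),("press_nest",.016),("press_hinge",.092),("press_grip",.322),("stopper_small",.017),("stopper_large",.01),("mortar",0),("sample_jar",0),("stopper_block",0)]:
        o=r.pinpoint(c,t); m=r.masks_of(c,t)
        if o:
            u=o[0]["location"]; u=(u[0]*640,u[1]*400)
            print(t,round(o[0]["score"],2),np.array(u),atz(im,*u,z),end=" ")
        if m:
            P=cloud(im,m[0]["mask"]); print("mask",len(P),round(m[0]["score"],2),np.median(P,0),P[:,2].max())
        else: print(t,"-")
E
```

```text
[ 0.1887 -0.6214  0.2518] [ 0.9891  0.1469 -0.0002 -0.0008] [ 1.2098  0.5372 -0.0044  1.5389  0.0026  1.0673 -0.0712] 0.08844083253599272
top [ 0.3372 -0.0021  1.4547]
stopper_head 0.59 [394.688 255.68 ] [ 0.4534 -0.238   0.034 ] stopper_head -
stopper 0.59 [394.88 260.12] [ 0.4408 -0.2409  0.014 ] stopper -
bottle_rim 0.64 [290.816 224.6  ] [0.5583 0.0876 0.086 ] mask 260 0.5 [0.5469 0.075  0.0642] 0.09172972617372221
press_nest 0.69 [296.   231.08] [0.5476 0.0758 0.016 ] mask 3574 0.7 [0.6332 0.0959 0.02  ] 0.33909820397449564
press_hinge 0.78 [278.208 174.08 ] [0.7213 0.1235 0.092 ] mask 3575 0.56 [0.6341 0.097  0.0199] 0.33909820397449564
press_grip 0.79 [280.512 183.32 ] [0.631  0.0967 0.322 ] mask 219 0.74 [0.6327 0.0943 0.3312] 0.33909820397449564
stopper_small 0.5 [377.984 266.52 ] [ 0.4223 -0.1845  0.017 ] mask 50 0.61 [ 0.4253 -0.1774  0.0537] 0.061225954432903684
stopper_large 0.52 [410.816 250.48 ] [ 0.4701 -0.2958  0.01  ] mask 171 0.62 [ 0.4721 -0.2939  0.0608] 0.0691223788916433
mortar 0.61 [387.392 190.32 ] [ 0.6764 -0.2348  0.    ] mask 608 0.55 [ 0.6907 -0.2473  0.0
[... 835 characters left out ...]
rip 0.54 [290.496 194.32 ] [0.6357 0.0949 0.322 ] mask 160 0.61 [0.6304 0.0897 0.3312] 0.33619576935767415
stopper_small 0.45 [397.632 239.   ] [ 0.4221 -0.1828  0.017 ] mask 45 0.6 [ 0.4248 -0.1701  0.0511] 0.05794313866669154
stopper_large 0.53 [398.784 214.6  ] [ 0.4698 -0.2954  0.01  ] mask 893 0.73 [0.6563 0.1192 0.2438] 0.33767038023716966
mortar 0.94 [340.992 201.6  ] [ 0.6788 -0.2546  0.    ] mask 600 0.77 [ 0.6825 -0.2459  0.0502] 0.08164527269051325
sample_jar 0.92 [298.688 356.48 ] [0.4668 0.3258 0.    ] mask 469 0.77 [0.4641 0.3326 0.0529] 0.09316219215207389
stopper_block 0.58 [395.904 231.6  ] [ 0.4464 -0.2255  0.    ] mask 533 0.8 [ 0.4292 -0.1794  0.0357] 0.044538770774718905
```

View pics/top.png

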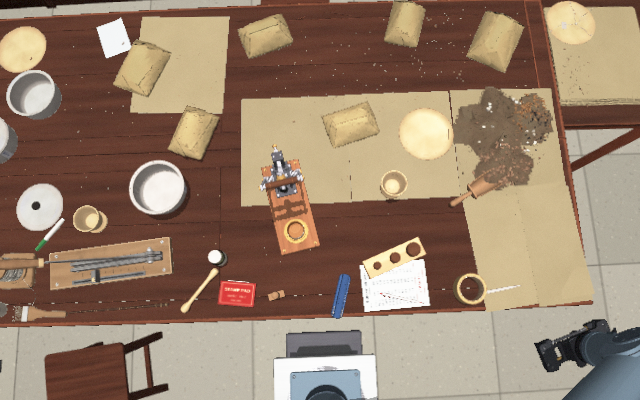

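View pics/scene.png

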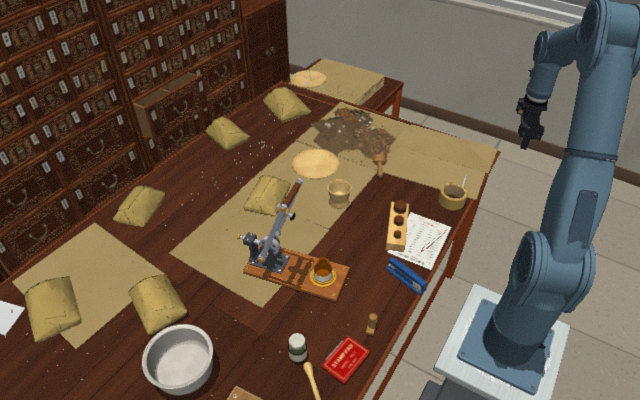

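```bash
python3 -m jog '[{"dx":0.051,"dy":-0.042},{"dx":0.051,"dy":-0.042},{"dx":0.051,"dy":-0.042},{"dx":0.051,"dy":-0.042},{"dx":0.051,"dy":-0.042},{"dx":0.051,"dy":-0.042},{"dx":0.051,"dy":-0.042},{"dx":0.051,"dy":-0.042},{"dx":0.051,"dy":-0.042},{"dx":0.051,"dy":-0.042},{"dx":0.051,"dy":-0.042},{"dx":0.051,"dy":-0.042},{"dx":0.051,"dy":-0.042},{"dx":0.051,"dy":-0.042},{}]'
python3 -m jog '[{"rz":-0.089},{"rz":-0.089},{"rz":-0.089},{"rz":-0.089},{"rz":-0.089},{"rz":-0.089},{"rz":-0.089},{"rz":-0.089},{"rz":-0.089},{"rz":-0.089},{"rz":-0.089},{"rz":-0.089},{}]'
cat >> h.py <<'E'
np.set_printoptions(precision=4,suppress=True)
def yaw():
    A=Ro.from_quat(r.state()["tcp_rot"]).as_matrix(); return np.degrees(np.arctan2(A[1,0],A[0,0]))
def plan(tgt,tyaw=None):
    s=r.state(); A=Ro.from_quat(s["tcp_rot"]).as_matrix(); d=A.T@(np.array(tgt)-s["tcp_pos"])
    print("tcp",np.array(s["tcp_pos"]),"yaw",yaw(),"tilt",np.degrees(np.arccos(-A[2,2])),"total dx dy dz units",d/.5,"F",np.array(s["ft_force"]),"t",s["time_s"])
    if tyaw is not None: print("rz total",-(tyaw-yaw())/90)
E
python3 - <<'E'
from h import *
im=cam("wrist"); save(im,"w1.png"); print(im["p"])
for t,z in [("stopper_head",.034),("stopper",.014),("stopper_small",.017),("stopper_large",.01)]:
    o=r.pinpoint("wrist",t); m=r.masks_of("wrist",t)
    for k in o[:2]:
        u=k["location"]; u=(u[0]*640,u[1]*400); print(t,k["score"],np.array(u),atz(im,*u,z))
    if m:
        P=cloud(im,m[0]["mask"]); z0=P[:,2].max(); Q=P[P[:,2]>.05]; print(len(P),m[0]["score"],z0, (Q.max(0)+Q.min(0))/2 if len(Q) else '',np.median(Q,0))
plan([.446,-.238,.15],113)
E
```

```text
[ 0.2554 -0.6018  0.3854]
tcp [ 0.1889 -0.622   0.2527] yaw 16.893369074661365 tilt 0.002650815797995272 total dx dy dz units [ 0.7153 -0.5853  0.2054] F [ 0.2692 -0.7041  0.2586] t 2.75
rz total -1.0678514547259848$[0]: bad value
$[0]: bad value
```

View pics/w1.png

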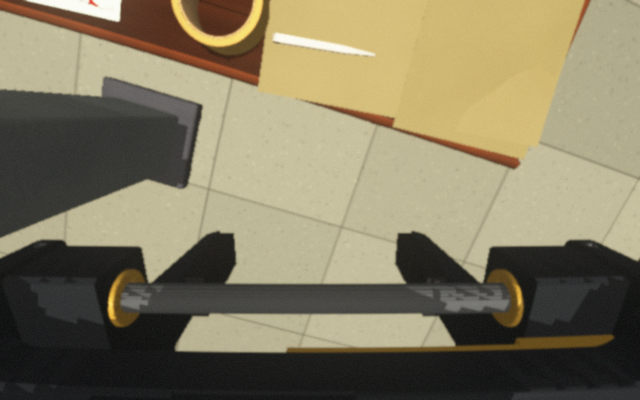

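The rows were refused, because every key is needed, so the view still shows floor and the work edge. I'll repeat with complete rows.

```bash
python3 -m jog '[{"hand":0,"dx":0.051,"dy":-0.042,"dz":0,"rx":0,"ry":0,"rz":0},{"hand":0,"dx":0.051,"dy":-0.042,"dz":0,"rx":0,"ry":0,"rz":0},{"hand":0,"dx":0.051,"dy":-0.042,"dz":0,"rx":0,"ry":0,"rz":0},{"hand":0,"dx":0.051,"dy":-0.042,"dz":0,"rx":0,"ry":0,"rz":0},{"hand":0,"dx":0.051,"dy":-0.042,"dz":0,"rx":0,"ry":0,"rz":0},{"hand":0,"dx":0.051,"dy":-0.042,"dz":0,"rx":0,"ry":0,"rz":0},{"hand":0,"dx":0.051,"dy":-0.042,"dz":0,"rx":0,"ry":0,"rz":0},{"hand":0,"dx":0.051,"dy":-0.042,"dz":0,"rx":0,"ry":0,"rz":0},{"hand":0,"dx":0.051,"dy":-0.042,"dz":0,"rx":0,"ry":0,"rz":0},{"hand":0,"dx":0.051,"dy":-0.042,"dz":0,"rx":0,"ry":0,"rz":0},{"hand":0,"dx":0.051,"dy":-0.042,"dz":0,"rx":0,"ry":0,"rz":0},{"hand":0,"dx":0.051,"dy":-0.042,"dz":0,"rx":0,"ry":0,"rz":0},{"hand":0,"dx":0.051,"dy":-0.042,"dz":0,"rx":0,"ry":0,"rz":0},{"hand":0,"dx":0.051,"dy":-0.042,"dz":0,"rx":0,"ry":0,"rz":0}]'
python3 -m jog '[{"hand":0,"dx":0,"dy":0,"dz":0,"rx":0,"ry":0,"rz":-0.089},{"hand":0,"dx":0,"dy":0,"dz":0,"rx":0,"ry":0,"rz":-0.089},{"hand":0,"dx":0,"dy":0,"dz":0,"rx":0,"ry":0,"rz":-0.089},{"hand":0,"dx":0,"dy":0,"dz":0,"rx":0,"ry":0,"rz":-0.089},{"hand":0,"dx":0,"dy":0,"dz":0,"rx":0,"ry":0,"rz":-0.089},{"hand":0,"dx":0,"dy":0,"dz":0,"rx":0,"ry":0,"rz":-0.089},{"hand":0,"dx":0,"dy":0,"dz":0,"rx":0,"ry":0,"rz":-0.089},{"hand":0,"dx":0,"dy":0,"dz":0,"rx":0,"ry":0,"rz":-0.089},{"hand":0,"dx":0,"dy":0,"dz":0,"rx":0,"ry":0,"rz":-0.089},{"hand":0,"dx":0,"dy":0,"dz":0,"rx":0,"ry":0,"rz":-0.089},{"hand":0,"dx":0,"dy":0,"dz":0,"rx":0,"ry":0,"rz":-0.089},{"hand":0,"dx":0,"dy":0,"dz":0,"rx":0,"ry":0,"rz":-0.089},{"hand":0,"dx":0,"dy":0,"dz":0,"rx":0,"ry":0,"rz":0}]'
cat > look.py <<'E'
from h import *
import sys
def look(fn,targets,zcut):
    im=cam("wrist"); save(im,fn)
    for t,z in targets:
        o=r.pinpoint("wrist",t); m=r.masks_of("wrist",t)
        for k in o[:2]:
            u=k["location"]; u=(u[0]*640,u[1]*400); print(t,round(k["score"],2),np.array(u),atz(im,*u,z))
        if m:
            P=cloud(im,m[0]["mask"]); Q=P[P[:,2]>zcut]
            if len(Q)>5: print("  mask",t,len(Q),round(m[0]["score"],2),"mid",(Q.max(0)+Q.min(0))/2,"med",np.median(Q,0))
    return im
E
python3 - <<'E'
from look import *
look("w2.png",[("stopper_head",.034),("stopper",.014),("stopper_small",.017),("stopper_large",.01)],.045)
plan([.446,-.238,.15],113)
E
```

```text
time_s: 4.15
tcp_pos: [0.4457, -0.2358, 0.253]
tcp_rot: [0.989, 0.147, 0.0, 0.0]
ft_force: [-0.6, -0.3, 0.3]
grip_width: 0.0881
grasp_force: 0.0
time_s: 5.45
tcp_pos: [0.445, -0.2371, 0.2528]
tcp_rot: [0.551, 0.834, 0.0, 0.0]
ft_force: [0.9, 0.2, 0.3]
grip_width: 0.0883
grasp_force: 0.0
stopper_head 0.55 [319.616 169.32 ] [ 0.4466 -0.2296  0.034 ]
  mask stopper_head 657 0.62 mid [ 0.4465 -0.2355  0.0521] med [ 0.4461 -0.2341  0.0561]
stopper 0.8 [318.592 174.52 ] [ 0.4498 -0.2396  0.014 ]
  mask stopper 634 0.57 mid [ 0.4461 -0.235   0.0521] med [ 0.4457 -0.2338  0.0561]
stopper_small 0.89 [320.128 118.   ] [ 0.4236 -0.1739  0.017 ]
  mask stopper_small 371 0.68 mid [ 0.4237 -0.1776  0.0509] med [ 0.424  -0.1772  0.0519]
stopper_large 0.57 [319.616 218.2  ] [ 0.4753 -0.2954  0.01  ]
stopper_large 0.45 [318.016 173.32 ] [ 0.4489 -0.2392  0.01  ]
  mask stopper_large 1076 0.83 mid [ 0.4699 -0.2944  0.0539] med [ 0.4686 -0.2919  0.0602]
tcp [ 0.445  -0.2369  0.2527] yaw 112.97795567312191 tilt 0.004569046147555718 total dx dy dz units [-0.0028  0.0009  0.2054] F [0.6585 0.2766 0.3387] t 5.9
rz total -0.00024493696531209254
```

View pics/w2.png

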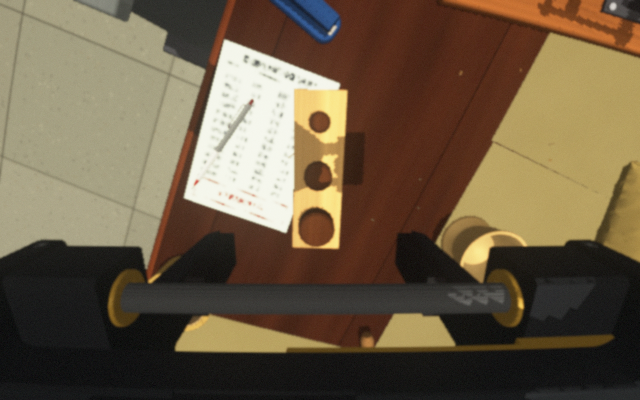

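The block stands upright in the view at columns 295–347, with the middle stopper at (318,175), under the jaws. The mortar, at right, is clear of them. Descending and gripping.

```bash
python3 -m jog '[{"hand":0,"dx":0.003,"dy":0.004,"dz":0.05,"rx":0,"ry":0,"rz":0},{"hand":0,"dx":0,"dy":0,"dz":0.06,"rx":0,"ry":0,"rz":0},{"hand":0,"dx":0,"dy":0,"dz":0.06,"rx":0,"ry":0,"rz":0},{"hand":0,"dx":0,"dy":0,"dz":0.06,"rx":0,"ry":0,"rz":0},{"hand":0,"dx":0,"dy":0,"dz":0.06,"rx":0,"ry":0,"rz":0},{"hand":0,"dx":0,"dy":0,"dz":0.05,"rx":0,"ry":0,"rz":0},{"hand":0,"dx":0,"dy":0,"dz":0.04,"rx":0,"ry":0,"rz":0},{"hand":0,"dx":0,"dy":0,"dz":0.018,"rx":0,"ry":0,"rz":0},{"hand":0,"dx":0,"dy":0,"dz":0,"rx":0,"ry":0,"rz":0},{"hand":1,"dx":0,"dy":0,"dz":0,"rx":0,"ry":0,"rz":0},{"hand":1,"dx":0,"dy":0,"dz":0,"rx":0,"ry":0,"rz":0},{"hand":1,"dx":0,"dy":0,"dz":0,"rx":0,"ry":0,"rz":0},{"hand":1,"dx":0,"dy":0,"dz":0,"rx":0,"ry":0,"rz":0},{"hand":1,"dx":0,"dy":0,"dz":0,"rx":0,"ry":0,"rz":0},{"hand":1,"dx":0,"dy":0,"dz":0,"rx":0,"ry":0,"rz":0},{"hand":1,"dx":0,"dy":0,"dz":0,"rx":0,"ry":0,"rz":0}]' 15
```

```text
time_s: 7.5
tcp_pos: [0.4463, -0.2348, 0.0538]
tcp_rot: [0.552, 0.834, -0.0, 0.0]
ft_force: [0.7, 0.0, -0.4]
grip_width: 0.0346
grasp_force: 0.1
```

```bash
python3 -m jog '[{"hand":1,"dx":0,"dy":0,"dz":0,"rx":0,"ry":0,"rz":0},{"hand":1,"dx":0,"dy":0,"dz":0,"rx":0,"ry":0,"rz":0},{"hand":1,"dx":0,"dy":0,"dz":0,"rx":0,"ry":0,"rz":0},{"hand":1,"dx":0,"dy":0,"dz":-0.02,"rx":0,"ry":0,"rz":0},{"hand":1,"dx":0,"dy":0,"dz":-0.04,"rx":0,"ry":0,"rz":0},{"hand":1,"dx":0,"dy":0,"dz":-0.06,"rx":0,"ry":0,"rz":0},{"hand":1,"dx":0,"dy":0,"dz":-0.06,"rx":0,"ry":0,"rz":0},{"hand":1,"dx":0,"dy":0,"dz":-0.06,"rx":0,"ry":0,"rz":0},{"hand":1,"dx":0,"dy":0,"dz":-0.06,"rx":0,"ry":0,"rz":0},{"hand":1,"dx":0,"dy":0,"dz":0,"rx":0,"ry":0,"rz":0}]' 15
python3 - <<'E'
from h import *
plan([.46,.055,.2054],192.7)
E
```

```text
time_s: 8.5
tcp_pos: [0.4484, -0.2356, 0.2079]
tcp_rot: [0.552, 0.834, 0.0, 0.004]
ft_force: [0.2, 0.4, -0.2]
grip_width: 0.0332
grasp_force: 15.0
tcp [ 0.4484 -0.2356  0.2079] yaw 113.00504177014639 tilt 0.40469092385951366 total dx dy dz units [0.5259 0.2484 0.0031] F [ 0.2124  0.439  -0.1905] t 8.5
rz total -0.8854995358872622
```

```bash
python3 -m jog '[{"hand":1,"dx":0,"dy":0,"dz":0,"rx":0,"ry":0,"rz":-0.0885},{"hand":1,"dx":0,"dy":0,"dz":0,"rx":0,"ry":0,"rz":-0.0885},{"hand":1,"dx":0,"dy":0,"dz":0,"rx":0,"ry":0,"rz":-0.0885},{"hand":1,"dx":0,"dy":0,"dz":0,"rx":0,"ry":0,"rz":-0.0885},{"hand":1,"dx":0,"dy":0,"dz":0,"rx":0,"ry":0,"rz":-0.0885},{"hand":1,"dx":0,"dy":0,"dz":0,"rx":0,"ry":0,"rz":-0.0885},{"hand":1,"dx":0,"dy":0,"dz":0,"rx":0,"ry":0,"rz":-0.0885},{"hand":1,"dx":0,"dy":0,"dz":0,"rx":0,"ry":0,"rz":-0.0885},{"hand":1,"dx":0,"dy":0,"dz":0,"rx":0,"ry":0,"rz":-0.0885},{"hand":1,"dx":0,"dy":0,"dz":0,"rx":0,"ry":0,"rz":-0.0885}]' 15
python3 -m jog '[{"hand":1,"dx":-0.033,"dy":0.0566,"dz":0,"rx":0,"ry":0,"rz":0},{"hand":1,"dx":-0.033,"dy":0.0566,"dz":0,"rx":0,"ry":0,"rz":0},{"hand":1,"dx":-0.033,"dy":0.0566,"dz":0,"rx":0,"ry":0,"rz":0},{"hand":1,"dx":-0.033,"dy":0.0566,"dz":0,"rx":0,"ry":0,"rz":0},{"hand":1,"dx":-0.033,"dy":0.0566,"dz":0,"rx":0,"ry":0,"rz":0},{"hand":1,"dx":-0.033,"dy":0.0566,"dz":0,"rx":0,"ry":0,"rz":0},{"hand":1,"dx":-0.033,"dy":0.0566,"dz":0,"rx":0,"ry":0,"rz":0},{"hand":1,"dx":-0.033,"dy":0.0566,"dz":0,"rx":0,"ry":0,"rz":0},{"hand":1,"dx":-0.033,"dy":0.0566,"dz":0,"rx":0,"ry":0,"rz":0},{"hand":1,"dx":-0.033,"dy":0.0566,"dz":0,"rx":0,"ry":0,"rz":0},{"hand":1,"dx":0,"dy":0,"dz":0,"rx":0,"ry":0,"rz":0}]' 15
python3 - <<'E'
from look import *
im=look("w3.png",[("bottle_rim",.086),("bottle",.016),("press_nest",.016),("stopper_head",.188),("stopper",.168)],.08)
plan([.548,.077,.2054],192.7)
E
```

```text
time_s: 9.5
tcp_pos: [0.4457, -0.2346, 0.2032]
tcp_rot: [-0.113, 0.994, 0.0, -0.0]
ft_force: [0.8, -0.1, 0.2]
grip_width: 0.0334
grasp_force: 15.0
time_s: 10.6
tcp_pos: [0.5452, 0.0831, 0.2038]
tcp_rot: [-0.114, 0.994, 0.002, 0.0]
ft_force: [0.2, 0.1, -0.5]
grip_width: 0.0336
grasp_force: 15.0
bottle_rim 0.57 [305.472 199.6  ] [0.5492 0.0755 0.086 ]
bottle 0.8 [306.304 180.2  ] [0.5473 0.074  0.016 ]
bottle 0.59 [529.984 160.88 ] [0.4686 0.3145 0.016 ]
  mask bottle 774 0.85 mid [0.5469 0.0767 0.0842] med [0.5465 0.0764 0.0864]
stopper_head 0.61 [315.52 241.32] [0.5415 0.0824 0.188 ]
  mask stopper_head 3457 0.9 mid [0.5438 0.0831 0.1972] med [0.5401 0.0819 0.206 ]
stopper 0.93 [317.632 234.4  ] [0.5455 0.0848 0.168 ]
stopper 0.52 [315.328 242.8  ] [0.5513 0.0847 0.168 ]
  mask stopper 3518 0.87 mid [0.5381 0.0839 0.2271] med [0.5401 0.0818 0.206 ]
tcp [0.5452 0.077  0.2037] yaw -167.38449518007246 tilt 0.01066715742328882 total dx dy dz units [-0.0054 -0.0012 -0.0034] F [-0.0709 -0.5329  0.0799] t 11.15
rz total -4.000938835334138
```

View pics/w3.png

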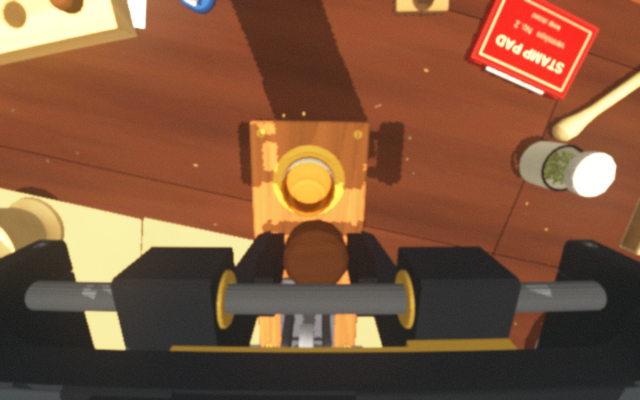

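The bottle neck shows at (308,180) and the held stopper head at (316,250). The arm was still settling, so I measure again at rest with circle fits.

```bash
cat > fit.py <<'E'
from h import *
from scipy.optimize import least_squares
def circ(P,R):  # outer edge circle of known radius via boundary: hull points
    h=cv2.convexHull((P[:,:2]*1e4).astype(np.float32))[:,0]/1e4
    f=lambda c:np.hypot(h[:,0]-c[0],h[:,1]-c[1])-c[2]
    s=least_squares(f,[*h.mean(0),R],loss="soft_l1",f_scale=.001); return s.x
def meas():
    s=r.state(); im=cam("wrist")
    m=r.masks_of("wrist","bottle"); P=cloud(im,m[0]["mask"]); 
    for a,b in [(.078,.095)]:
        Q=P[(P[:,2]>a)&(P[:,2]<b)]; print("lip",len(Q),np.median(Q[:,2]),circ(Q,.018))
    m=r.masks_of("wrist","stopper"); P=cloud(im,m[0]["mask"]); zt=np.median(P[:,2]); Q=P[abs(P[:,2]-zt)<.003]
    print("head z",zt,len(Q),circ(Q,.017))
    for t,z in [("bottle_rim",.086),("bottle",.016),("press_nest",.016)]:
        for k in r.pinpoint("wrist",t)[:1]:
            u=k["location"]; print(t,round(k["score"],2),atz(im,u[0]*640,u[1]*400,z))
    print("tcp",np.array(s["tcp_pos"]))
    return im
E
python3 - <<'E'
from fit import *
im=meas()
m=r.masks_of("wrist","bottle"); meas()
E
```

```text
lip 784 0.08634597224731448 [0.5469 0.0767 0.0178]
head z 0.20600854370900706 2712 [0.5446 0.0769 0.016 ]
bottle_rim 0.97 [0.5503 0.0782 0.086 ]
bottle 0.84 [0.5452 0.075  0.016 ]
tcp [0.5452 0.077  0.2037]
lip 787 0.086262644991413 [0.5468 0.0766 0.0177]
head z 0.20592464793757573 2740 [0.5448 0.0776 0.0163]
bottle_rim 0.83 [0.5493 0.0777 0.086 ]
tcp [0.5452 0.0776 0.2037]
```

```bash
python3 -m jog '[{"hand":1,"dx":-0.003,"dy":-0.002,"dz":0,"rx":0,"ry":0,"rz":0},{"hand":1,"dx":0,"dy":0,"dz":0.03,"rx":0,"ry":0,"rz":0},{"hand":1,"dx":0,"dy":0,"dz":0.03,"rx":0,"ry":0,"rz":0},{"hand":1,"dx":0,"dy":0,"dz":0.02,"rx":0,"ry":0,"rz":0},{"hand":1,"dx":0,"dy":0,"dz":0.02,"rx":0,"ry":0,"rz":0},{"hand":1,"dx":0,"dy":0,"dz":0.02,"rx":0,"ry":0,"rz":0},{"hand":1,"dx":0,"dy":0,"dz":0.02,"rx":0,"ry":0,"rz":0},{"hand":1,"dx":0,"dy":0,"dz":0.015,"rx":0,"ry":0,"rz":0},{"hand":1,"dx":0,"dy":0,"dz":0.01,"rx":0,"ry":0,"rz":0},{"hand":1,"dx":0,"dy":0,"dz":0.01,"rx":0,"ry":0,"rz":0},{"hand":1,"dx":0,"dy":0,"dz":0,"rx":0,"ry":0,"rz":0}]' 15
```

```text
time_s: 12.9
tcp_pos: [0.5467, 0.0768, 0.1157]
tcp_rot: [-0.11, 0.994, -0.0, -0.0]
ft_force: [-0.2, -0.5, 0.2]
grip_width: 0.0334
grasp_force: 15.0
```

```bash
python3 -m jog '[{"hand":1,"dx":0,"dy":0,"dz":0.006,"rx":0,"ry":0,"rz":0},{"hand":1,"dx":0,"dy":0,"dz":0.006,"rx":0,"ry":0,"rz":0},{"hand":1,"dx":0,"dy":0,"dz":0.005,"rx":0,"ry":0,"rz":0},{"hand":1,"dx":0,"dy":0,"dz":0.003,"rx":0,"ry":0,"rz":0},{"hand":1,"dx":0,"dy":0,"dz":0.002,"rx":0,"ry":0,"rz":0},{"hand":1,"dx":0,"dy":0,"dz":0,"rx":0,"ry":0,"rz":0}]' 15
```

```text
time_s: 13.5
tcp_pos: [0.5471, 0.0769, 0.1058]
tcp_rot: [-0.11, 0.994, -0.0, 0.0]
ft_force: [-2.3, 0.1, 5.4]
grip_width: 0.0333
grasp_force: 15.0
```

```bash
python3 -m jog '[{"hand":0.3,"dx":0,"dy":0,"dz":0,"rx":0,"ry":0,"rz":0},{"hand":0.3,"dx":0,"dy":0,"dz":0,"rx":0,"ry":0,"rz":0},{"hand":0.3,"dx":0,"dy":0,"dz":0,"rx":0,"ry":0,"rz":0},{"hand":0.3,"dx":0,"dy":0,"dz":0,"rx":0,"ry":0,"rz":0},{"hand":0.3,"dx":0,"dy":0,"dz":-0.01,"rx":0,"ry":0,"rz":0},{"hand":0.3,"dx":0,"dy":0,"dz":-0.03,"rx":0,"ry":0,"rz":0},{"hand":0.3,"dx":0,"dy":0,"dz":-0.05,"rx":0,"ry":0,"rz":0},{"hand":0.3,"dx":0,"dy":0,"dz":-0.05,"rx":0,"ry":0,"rz":0},{"hand":0.3,"dx":0,"dy":0,"dz":-0.05,"rx":0,"ry":0,"rz":0},{"hand":0.3,"dx":0,"dy":0,"dz":0,"rx":0,"ry":0,"rz":0},{"hand":0.3,"dx":0,"dy":0,"dz":0,"rx":0,"ry":0,"rz":0},{"hand":0.3,"dx":0,"dy":0,"dz":0,"rx":0,"ry":0,"rz":0}]' 15
python3 - <<'E'
from fit import *
im=meas(); save(im,"w4.png")
E
```

```text
time_s: 14.7
tcp_pos: [0.5464, 0.0766, 0.1997]
tcp_rot: [-0.11, 0.994, -0.0, -0.001]
ft_force: [-0.9, 0.1, 0.6]
grip_width: 0.0615
grasp_force: 0.0
lip 153 0.08581872208644911 [0.5468 0.0765 0.0177]
head z 0.10805921024579819 1177 [0.5465 0.0771 0.0163]
bottle 0.55 [0.5483 0.0763 0.016 ]
tcp [0.5464 0.0766 0.1997]
```

View pics/w4.png

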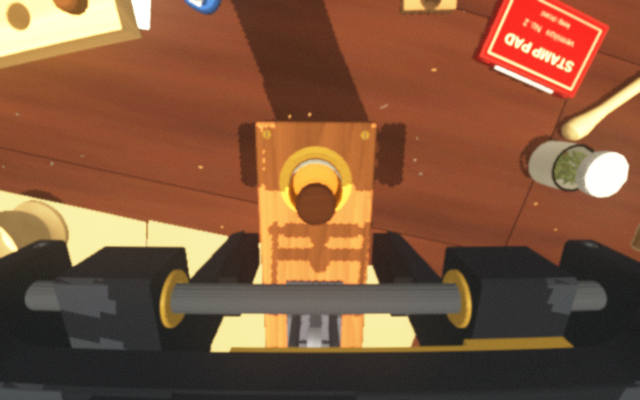

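The stopper sits centred in the neck at (316,200), with its head top at z 0.108, and the fingers are clear. Next I rise, turn and look at the handle.

```bash
python3 -m jog '[{"hand":0,"dx":0,"dy":0,"dz":-0.05,"rx":0,"ry":0,"rz":0},{"hand":0,"dx":0,"dy":0,"dz":-0.06,"rx":0,"ry":0,"rz":0},{"hand":0,"dx":0,"dy":0,"dz":-0.07,"rx":0,"ry":0,"rz":0},{"hand":0,"dx":0,"dy":0,"dz":-0.07,"rx":0,"ry":0,"rz":0},{"hand":0,"dx":0,"dy":0,"dz":-0.07,"rx":0,"ry":0,"rz":0},{"hand":0,"dx":0,"dy":0,"dz":-0.07,"rx":0,"ry":0,"rz":0},{"hand":0,"dx":0,"dy":0,"dz":-0.03,"rx":0,"ry":0,"rz":0},{"hand":0,"dx":0,"dy":0,"dz":0,"rx":0,"ry":0,"rz":0.083},{"hand":0,"dx":0,"dy":0,"dz":0,"rx":0,"ry":0,"rz":0.083},{"hand":0,"dx":0,"dy":0,"dz":0,"rx":0,"ry":0,"rz":0.083},{"hand":0,"dx":0,"dy":0,"dz":0,"rx":0,"ry":0,"rz":0.083},{"hand":0,"dx":0,"dy":0,"dz":0,"rx":0,"ry":0,"rz":0.083}]' 40
python3 -m jog '[{"hand":0,"dx":0,"dy":0,"dz":0,"rx":0,"ry":0,"rz":0.083},{"hand":0,"dx":0,"dy":0,"dz":0,"rx":0,"ry":0,"rz":0.083},{"hand":0,"dx":0,"dy":0,"dz":0,"rx":0,"ry":0,"rz":0.083},{"hand":0,"dx":0,"dy":0,"dz":0,"rx":0,"ry":0,"rz":0.083},{"hand":0,"dx":0,"dy":0,"dz":0,"rx":0,"ry":0,"rz":0.083},{"hand":0,"dx":0,"dy":0,"dz":0,"rx":0,"ry":0,"rz":0.083},{"hand":0,"dx":0,"dy":0,"dz":0,"rx":0,"ry":0,"rz":0.083},{"hand":0,"dx":0,"dy":0.04,"dz":0,"rx":0,"ry":0,"rz":0},{"hand":0,"dx":0,"dy":0.04,"dz":0,"rx":0,"ry":0,"rz":0},{"hand":0,"dx":0,"dy":0.04,"dz":0,"rx":0,"ry":0,"rz":0},{"hand":0,"dx":0,"dy":0.04,"dz":0,"rx":0,"ry":0,"rz":0},{"hand":0,"dx":0,"dy":0.01,"dz":0,"rx":0,"ry":0,"rz":0},{"hand":0,"dx":0,"dy":0,"dz":0,"rx":0,"ry":0,"rz":0},{"hand":0,"dx":0,"dy":0,"dz":0,"rx":0,"ry":0,"rz":0},{"hand":0,"dx":0,"dy":0,"dz":0,"rx":0,"ry":0,"rz":0}]' 40
python3 - <<'E'
from look import *
im=look("w5.png",[("press_grip",.322),("press_shoe",.255),("press_hinge",.092)],.3)
P=cloud(im,np.ones((400,640),bool))
Q=P[(P[:,2]>.3)&(P[:,2]<.34)]; print(len(Q),Q.min(0),Q.max(0),np.median(Q,0))
im=cam("top"); m=r.masks_of("top","press_grip")
plan([.631,.095,.317],102.3)
E
```

```text
time_s: 16.2
tcp_pos: [0.5468, 0.077, 0.4099]
tcp_rot: [0.216, 0.976, -0.0, -0.0]
ft_force: [0.9, 0.1, -1.1]
grip_width: 0.0879
grasp_force: 0.0
time_s: 17.7
tcp_pos: [0.6291, 0.0959, 0.4105]
tcp_rot: [0.622, 0.783, -0.0, 0.0]
ft_force: [0.2, 0.4, 0.4]
grip_width: 0.0881
grasp_force: 0.0
press_grip 0.58 [318.912 211.08 ] [0.6319 0.0926 0.322 ]
  mask press_grip 2349 0.81 mid [0.6333 0.0928 0.3191] med [0.6306 0.0979 0.3304]
press_hinge 0.71 [368.832 166.2  ] [0.7111 0.1074 0.092 ]
  mask press_hinge 3389 0.62 mid [0.6344 0.0948 0.3186] med [0.6306 0.1011 0.3301]
3391 [0.6103 0.0339 0.3002] [0.6585 0.1557 0.3369] [0.6306 0.101  0.3301]
tcp [0.6297 0.096  0.4103] yaw 103.0197573206626 tilt 0.004651333438444305 total dx dy dz units [-0.0026  0.0021  0.1865] F [-0.8981  0.0472  0.5727] t 18.15
rz total 0.007997303562917876
```

View pics/w5.png

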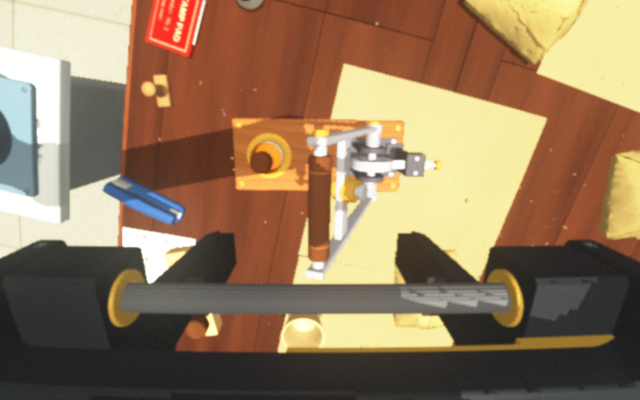

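The handle runs vertically at column 319, rows 150–262, centred between the fingertips and parallel to the pads. Descending to grip it.

```bash
python3 -m jog '[{"hand":0,"dx":-0.002,"dy":0.003,"dz":0.04,"rx":0,"ry":0,"rz":0.008},{"hand":0,"dx":0,"dy":0,"dz":0.05,"rx":0,"ry":0,"rz":0},{"hand":0,"dx":0,"dy":0,"dz":0.04,"rx":0,"ry":0,"rz":0},{"hand":0,"dx":0,"dy":0,"dz":0.03,"rx":0,"ry":0,"rz":0},{"hand":0,"dx":0,"dy":0,"dz":0.026,"rx":0,"ry":0,"rz":0},{"hand":0,"dx":0,"dy":0,"dz":0,"rx":0,"ry":0,"rz":0},{"hand":1,"dx":0,"dy":0,"dz":0,"rx":0,"ry":0,"rz":0},{"hand":1,"dx":0,"dy":0,"dz":0,"rx":0,"ry":0,"rz":0},{"hand":1,"dx":0,"dy":0,"dz":0,"rx":0,"ry":0,"rz":0},{"hand":1,"dx":0,"dy":0,"dz":0,"rx":0,"ry":0,"rz":0},{"hand":1,"dx":0,"dy":0,"dz":0,"rx":0,"ry":0,"rz":0},{"hand":1,"dx":0,"dy":0,"dz":0,"rx":0,"ry":0,"rz":0},{"hand":1,"dx":0,"dy":0,"dz":0,"rx":0,"ry":0,"rz":0},{"hand":1,"dx":0,"dy":0,"dz":0,"rx":0,"ry":0,"rz":0},{"hand":1,"dx":0,"dy":0,"dz":0,"rx":0,"ry":0,"rz":0},{"hand":1,"dx":0,"dy":0,"dz":0,"rx":0,"ry":0,"rz":0},{"hand":1,"dx":0,"dy":0,"dz":0,"rx":0,"ry":0,"rz":0},{"hand":1,"dx":0,"dy":0,"dz":0,"rx":0,"ry":0,"rz":0}]' 40
python3 - <<'E'
import numpy as np
from h import *
s=r.state(); print(np.array(s["tcp_pos"]),yaw(),np.array(s["ft_force"]),s["grip_width"],s["grasp_force"])
th=np.linspace(0,1.012,21); a=np.radians(70)-th
y=-.245*np.cos(a); z=.245*np.sin(a)
print(np.c_[th,np.r_[0,np.diff(y)]/.5,np.r_[0,-np.diff(z)]/.5])
E
```

```text
time_s: 19.95
tcp_pos: [0.6316, 0.0955, 0.3172]
tcp_rot: [0.627, 0.779, 0.0, 0.0]
ft_force: [1.2, 0.4, -0.2]
grip_width: 0.0161
grasp_force: 39.5
[0.6316 0.0955 0.3172] 102.29882034124928 [ 1.2168  0.3564 -0.2063] 0.0161353105577638 39.46722909808159
[[ 0.      0.      0.    ]
 [ 0.0506 -0.0231  0.0091]
 [ 0.1012 -0.0226  0.0102]
 [ 0.1518 -0.022   0.0114]
 [ 0.2024 -0.0214  0.0125]
 [ 0.253  -0.0208  0.0135]
 [ 0.3036 -0.0201  0.0146]
 [ 0.3542 -0.0193  0.0155]
 [ 0.4048 -0.0185  0.0165]
 [ 0.4554 -0.0176  0.0174]
 [ 0.506  -0.0167  0.0183]
 [ 0.5566 -0.0158  0.0191]
 [ 0.6072 -0.0148  0.0199]
 [ 0.6578 -0.0138  0.0206]
 [ 0.7084 -0.0127  0.0213]
 [ 0.759  -0.0116  0.0219]
 [ 0.8096 -0.0105  0.0225]
 [ 0.8602 -0.0094  0.023 ]
 [ 0.9108 -0.0082  0.0234]
 [ 0.9614 -0.007   0.0238]
 [ 1.012  -0.0058  0.0241]]
```

Gripped: opening 16 mm and force 39.5 N. Following the arc for the first ten steps.

```bash
python3 -m jog '[{"hand":1,"dx":0,"dy":-0.0231,"dz":0.0091,"rx":0,"ry":0,"rz":0},{"hand":1,"dx":0,"dy":-0.0226,"dz":0.0102,"rx":0,"ry":0,"rz":0},{"hand":1,"dx":0,"dy":-0.022,"dz":0.0114,"rx":0,"ry":0,"rz":0},{"hand":1,"dx":0,"dy":-0.0214,"dz":0.0125,"rx":0,"ry":0,"rz":0},{"hand":1,"dx":0,"dy":-0.0208,"dz":0.0135,"rx":0,"ry":0,"rz":0},{"hand":1,"dx":0,"dy":-0.0201,"dz":0.0146,"rx":0,"ry":0,"rz":0},{"hand":1,"dx":0,"dy":-0.0193,"dz":0.0155,"rx":0,"ry":0,"rz":0},{"hand":1,"dx":0,"dy":-0.0185,"dz":0.0165,"rx":0,"ry":0,"rz":0},{"hand":1,"dx":0,"dy":-0.0176,"dz":0.0174,"rx":0,"ry":0,"rz":0},{"hand":1,"dx":0,"dy":-0.0167,"dz":0.0183,"rx":0,"ry":0,"rz":0},{"hand":1,"dx":0,"dy":0,"dz":0,"rx":0,"ry":0,"rz":0},{"hand":1,"dx":0,"dy":0,"dz":0,"rx":0,"ry":0,"rz":0}]' 40
```

```text
time_s: 21.15
tcp_pos: [0.5333, 0.0743, 0.2479]
tcp_rot: [0.627, 0.779, 0.001, 0.0]
ft_force: [3.5, 2.1, 0.8]
grip_width: 0.0161
grasp_force: 39.3
```

```bash
python3 -m jog '[{"hand":1,"dx":0,"dy":-0.0158,"dz":0.0191,"rx":0,"ry":0,"rz":0},{"hand":1,"dx":0,"dy":-0.0148,"dz":0.0199,"rx":0,"ry":0,"rz":0},{"hand":1,"dx":0,"dy":-0.0138,"dz":0.0206,"rx":0,"ry":0,"rz":0},{"hand":1,"dx":0,"dy":-0.0127,"dz":0.0213,"rx":0,"ry":0,"rz":0},{"hand":1,"dx":0,"dy":-0.0116,"dz":0.0219,"rx":0,"ry":0,"rz":0},{"hand":1,"dx":0,"dy":-0.0105,"dz":0.0225,"rx":0,"ry":0,"rz":0},{"hand":1,"dx":0,"dy":-0.0094,"dz":0.023,"rx":0,"ry":0,"rz":0},{"hand":1,"dx":0,"dy":-0.0082,"dz":0.0234,"rx":0,"ry":0,"rz":0},{"hand":1,"dx":0,"dy":0,"dz":0,"rx":0,"ry":0,"rz":0},{"hand":1,"dx":0,"dy":0,"dz":0,"rx":0,"ry":0,"rz":0}]' 40
python3 - <<'E'
from h import *
s=r.state(); print(np.array(s["tcp_pos"]),np.array(s["ft_force"]))
E
```

```text
time_s: 22.15
tcp_pos: [0.486, 0.064, 0.1621]
tcp_rot: [0.627, 0.779, 0.001, 0.0]
ft_force: [4.7, 2.7, 4.0]
grip_width: 0.0162
grasp_force: 39.0
[0.486  0.064  0.1621] [4.7257 2.6797 3.9953]
```

```bash
python3 -m jog '[{"hand":1,"dx":0,"dy":-0.0035,"dz":0.0119,"rx":0,"ry":0,"rz":0},{"hand":1,"dx":0,"dy":-0.0035,"dz":0.0119,"rx":0,"ry":0,"rz":0},{"hand":1,"dx":0,"dy":-0.003,"dz":0.012,"rx":0,"ry":0,"rz":0},{"hand":1,"dx":0,"dy":-0.0028,"dz":0.012,"rx":0,"ry":0,"rz":0},{"hand":1,"dx":0,"dy":0,"dz":0.004,"rx":0,"ry":0,"rz":0},{"hand":1,"dx":0,"dy":0,"dz":0,"rx":0,"ry":0,"rz":0},{"hand":1,"dx":0,"dy":0,"dz":0,"rx":0,"ry":0,"rz":0}]' 40
python3 - <<'E'
from h import *
s=r.state(); print(np.array(s["tcp_pos"]),np.array(s["ft_force"]))
im=cam("scene"); cv2.imwrite("pics/s2.png",cv2.resize(cv2.cvtColor(im["pixels"][170:310,230:400],cv2.COLOR_RGB2BGR),None,fx=4,fy=4,interpolation=2))
for t in ["press_grip","stopper_small","stopper_large","stopper"]:
    m=r.masks_of("scene",t)
    if m: P=cloud(im,m[0]["mask"]); print(t,m[0]["score"],np.median(P,0),P[:,2].max())
E
```

```text
time_s: 22.85
tcp_pos: [0.4799, 0.0627, 0.1377]
tcp_rot: [0.627, 0.779, 0.0, 0.001]
ft_force: [-1.2, 1.1, 22.7]
grip_width: 0.0165
grasp_force: 37.4
[0.4799 0.0627 0.1377] [-1.1889  1.0502 22.7014]
press_grip 0.57 [0.4756 0.0795 0.1522] 0.1582668827651209
stopper_small 0.49 [ 0.4243 -0.1705  0.0514] 0.057338805075114685
stopper_large 0.51 [0.6408 0.1204 0.0216] 0.17053297283308655
```

View pics/s2.png

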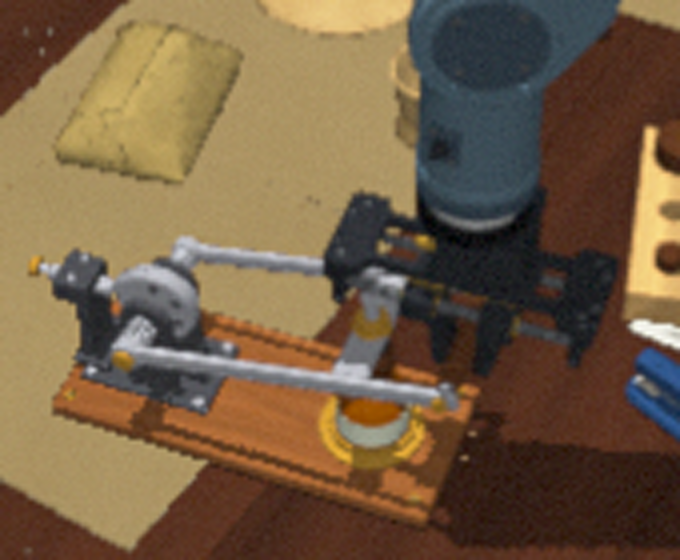

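The crop shows the lever down over the bottle, upright in its nest around (375,430), with the fingers still on the handle. The handle height is 0.143 m, which is the stop, with a reaction of 22.7 N. Handing in.

```bash
python3 -c "
from workcell import r
s=r.state(); print(s['tcp_pos'],s['ft_force'],s['grasp_force']); print(r.job_done())"
```

```text
[0.47984666 0.06274334 0.13771604] [-1.53797086  0.95207706 23.00247031] 37.44882881641388
the job is handed in; nothing more can be done
None
```

The stopper is seated in the bottle, and the job was handed in with the gripper still holding the lever at its stop (about 23 N at the wrist); the hand-in gave no verdict, and I took the ratchet click from the handle height rather than seeing the pawl.

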